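# Spray the hinge, then jack up the board tray and hold it up

### The job

Free the hinge of the board tray with the spray can clamped beside it: press its nozzle cap right down and let it come back up. Then stand the small lever jack on the table with its saddle centred under the round lift pad on the tray's front edge and let go of it; pump the jack's handle fully down and let it come fully up again to work the spray in, then press it fully down again and finish while still holding it down, so that the jack alone holds the tray up. Do not touch the tray itself, and leave the other things on the table where they are.

Things in the scene. Friction and masses are not known exactly. Their poses are not given: they have to be found in the camera images.
- nozzle_top (a point): Top centre of the white nozzle cap (round, 26 mm across, 172 mm above the table) of an upright white and grey spray can, 52 mm across, fixed at the left end of the frame. z up. Push straight down; the can does not move.
- nozzle (a joint): Nozzle cap travel in m: 0 up, 0.006 fully down. A spring returns it; about 3 N start it and 8 N hold it fully down.
- lift_pad (a point): Underside centre of the round lift pad, a rubber disc 26 mm across, 85 mm above the table, under a round-ended ear (40 mm across) jutting from the tray's front edge near its right end; a raised steel ring 34 mm across marks it on top (the other two ears are short, square, without ring). x: from ear to tray, away from the robot; y: left along the tray's edge; z up. Free below down to the table.
- frame: Fixed repair frame, same axes as lift_pad (yaw within 0.15 of the world's); origin on the table 90 mm left (y) of the lift pad. Steel base 170 x 270 mm, four posts and the hinged tray (165 x 235 mm grey plate 91 mm high, green board with parts to 45 mm tall on it) begin 50 mm beyond the pad in x: come from the robot's side. The can's axis is 245 mm left of the pad.
- tray (a joint): Angle of the tray about the hinge on its left edge, in rad: 0 lying on its posts, growing as the lift pad rises (pad 209 mm from the hinge line; about 0.13 with the jack fully up). It falls back by its weight (0.5 to 1.1 kg).
- jack_grip (a point): Grip point on the loose lever jack (0.6 to 0.9 kg): a steel upright 36 mm wide (y), 32 mm long (x), 95 mm high; this point is on its centre line, 75 mm above the jack's underside. x to the saddle, -x to the handle, z up; fingers go either side in y. Base plate 205 x 70 x 10 mm, from 110 mm behind to 95 mm ahead of this point. The lever's pivot is in the upright, 60 mm above the underside.
- saddle_top (a point): Centre of the flat top of the jack's saddle, a rubber disc 40 mm across, 70 mm ahead (x) of the upright's centre, 70 mm above the jack's underside with the handle up, rising to 112 mm as the handle goes fully down.
- handle_pad (a point): Top centre of the handle's press pad (42 x 34 mm, black rubber), 90 mm from the lever's pivot, on the side away from the saddle. Handle up: the lever slopes up to the pad by 0.3 rad, pad top 93 mm above the table. Fully down: slopes down by 0.3 rad, pad top 40 mm above the table, 4 mm farther from the saddle. Push down from above with shut fingers.
- handle (a joint): Handle angle in rad: 0 fully up, 0.6 fully down against a stop. The saddle rises 70 mm per rad and meets the lift pad at about 0.21. A spring lifts the handle when let go; it takes 3 N at first to about 12 N when fully down under the tray. There is no ratchet: the saddle sinks when the handle is let up.
- saddle (a joint): Rise of the saddle above its lowest place, m: 0 to 0.042.
- multimeter: Bystander: black multimeter lying flat, 150 x 75 x 43 mm, origin under its centre.
- screwdriver: Bystander: screwdriver with a red handle lying on the table in front of the tray, 170 mm long along its x.
- tape: Bystander: small roll of black tape lying flat, 56 mm across, 18 mm high.
- phone: Bystander: black phone lying flat, 150 x 73 x 9 mm.
- transformer: Bystander: steel transformer with a yellow winding, 60 x 68 x 50 mm.
- cell: Bystander: black battery cell standing upright, 34 mm across, 50 mm high.
- board: Bystander: green circuit board lying flat, 60 x 56 mm, 23 mm high with its parts.

How it is judged:
By the outcome, as a careful person would: the job done as asked, in the order asked, and still so for the second after the job is handed in, while the arm keeps its last pose, push and grip.
It also fails if it takes over 69 s, if anything falls off the work surface, if the arm or the gripper's body presses on something with over 40 N, if the wrist force passes 120 N, or if a joint passes its speed limit or range.

### The arm

A 6-joint arm with a two-finger parallel gripper is mounted at the origin on the work surface. World frame = base frame: x ahead of the robot, y to its left, z up, the work surface at z = 0. Lengths are in m, angles in rad, forces in N, time in s.
With the tool pointing down it reaches from about 0.225 to 0.875 m from the base axis. Payload 3.4 kg.
Tool frame: the origin (TCP) lies at the very end of the fingers, on their centre line; the grasp point (between the pads) lies 19 mm behind it (manip.hold_point_z is the distance from the TCP to the grasp point, in m); z points along the fingers, x is the direction in which the jaws open and shut, and the axes are right-handed (so a half turn about z gives the same grasp; the last joint's range is limited). The gripper opens to 85 mm and grips with 20 to 120 N. Pads are 22 mm wide; open, the fingers measure 114 mm over their backs; the gripper's body (76 mm by 85 mm) begins 54 mm behind the grasp point. The pads swing forward as they close: fully open they stand 13 mm farther back than shut.
Start: joints at [0.999, 0.276, 1.505, -0, 1.361, -0.121], TCP at [0.251, 0.518, 0.231] pointing down, gripper open.
Joint ranges: [-2.89, 2.89], [-0.75, 2.08], [0.22, 2.7], [-1.18, 4.32], [0.11, 2.71], [-2.7, 2.7]. Speed limits (rad/s): [2.57, 2.57, 3.14, 3.14, 3.14, 3.14].

### API

Orientations are given as a unit quaternion [w, x, y, z].
In Python, from rig import manip gives the robot as it stands.
- The arm moves only by the tool apply_moves, never from a script. Its argument "commands" is one flat list of numbers, 6 for each row, row after row: the shift along the tool's x, y, z normalised to -1 to 1, where 1 is 0.03 m, then the turn, a rotation vector about the tool's x, y, z normalised to -1 to 1, where 1 is 0.15 rad. A call has 1 to 20 rows; each row shifts and turns the commanded pose from where the row before left it, along the tool's axes as they then stand; what a row does not reach is not made up. A row lasts 1/10 s, in which the tool goes at most 50 mm and 8.59 degrees, less where a joint would pass 70% of its speed; a pose out of reach is approached as far as the arm can. A call with a number of a shift or a turn outside -1 to 1 is refused whole. A call with a gripper value outside its range is refused whole. "jaw" is the opening, from -1 (shut) to 1 (fully open), set as the call begins (left out, the last holds). The fingers move at their own pace and stop on an object; "newtons" is the grip in N (left out, the last holds). Time passes only in rows, so rows that do not move let the fingers close. It gives the time, the measured TCP pose, the force and the opening at its end, in the units of the state.
- manip.get_state(): the state, without advancing time (a new reading comes with each control period).
- manip.get_image(name): name is "side" or "top" or "wrist"; returns a dict with "frame" (480x640x3 uint8, red, green, blue), "fx", "fy", "cx", "cy" (pixels), "k1" (the pictures are not rectified: a ray, as slopes to the right and down, at radius r is drawn at 1 + k1 r^2 times it, then the intrinsics apply), "extrinsics" (4x4, takes a point from camera to world coordinates); the wrist camera has in their place "mount" (4x4, takes a point from camera to tool coordinates, whose origin is the TCP and whose axes are the tool frame's). Camera axes: x right, y up, looking along -z (the intrinsics and any distortion apply to the point x, -y, -z); pixel columns grow to the right and rows downward; lengths in m; the calibration is good to about 2 mm. A picture is of the moment at which its call begins: read the wrist's pose just before it. There is no depth.
- manip.sign_off(): hands the job in, once; it reports no verdict.
The state is a dict: "clock": time; "qpos": joint angles; "qd": joint speeds; "effort": joint torques, N m; "position": TCP position; "ee_rot": TCP orientation; "contact_force": force on the tool from outside, world axes, zero at the start; "moment": the same for the moment, N m; "width": finger opening in m.
Only numpy, scipy, OpenCV 4.12 (cv2) and the standard library are available. Lean on these libraries where they do the work, as an engineer would, in place of code of your own. Each camera call takes 0.05 s, during which the arm holds its last target. There are 200 camera calls.

## Working session

There is one attempt and no reset: what is moved stays moved. The work goes in short steps, Python scripts to look and compute and a tool call to move; the robot and the scene stay as the last step left them, time stands still between calls to the robot, and variables do not carry over. Pictures are saved under pics/ and viewed, about 8 in all and at most 12, crops included, and the job is handed in when it is done.

Besides the shell and the picture viewer there is one more tool, called by a JSON object that holds its "api" and its "payload", one argument or row to a line. apply_moves: Moves the arm, as the interface text tells. Scaled input: -1 to 1 covers 0.03 m each way for a shift and 0.15 rad each way for a turn. Its arguments: {"type":"object","properties":{"commands":{"type":"array"},"jaw":{"type":"number"},"newtons":{"type":"number"}},"required":["commands"]}

```bash
mkdir -p pics; cat > h.py <<'E'
import numpy as np, cv2
from rig import manip
from scipy.spatial.transform import Rotation as R
def Rq(q): return R.from_quat([q[1],q[2],q[3],q[0]]).as_matrix()
def grab(name,fn=None):
    s=manip.get_state(); im=manip.get_image(name)
    if name=="wrist":
        T=np.eye(4);T[:3,:3]=Rq(s["ee_rot"]);T[:3,3]=s["position"];E=T@np.array(im["mount"])
    else: E=np.array(im["extrinsics"])
    c=dict(f=np.array(im["frame"]),K=(im["fx"],im["fy"],im["cx"],im["cy"],im["k1"]),E=E)
    if fn:
        cv2.imwrite("pics/%s.png"%fn,c["f"][:,:,::-1]); np.save("pics/%s.npy"%fn,c,allow_pickle=True)
    return c
def load(fn): return np.load("pics/%s.npy"%fn,allow_pickle=True).item()
def ray(c,u,v):
    fx,fy,cx,cy,k=c["K"]; d=np.array([(u-cx)/fx,(v-cy)/fy]); p=d.copy()
    for _ in range(20): p=d/(1+k*(p@p))
    r=c["E"][:3,:3]@np.array([p[0],-p[1],-1.]); return c["E"][:3,3],r/np.linalg.norm(r)
def onz(c,u,v,z):
    o,r=ray(c,u,v); return o+r*(z-o[2])/r[2]
def tri(c1,p1,c2,p2):
    A=np.zeros((3,3));b=np.zeros(3);os=[]
    for c,p in((c1,p1),(c2,p2)):
        o,r=ray(c,*p);M=np.eye(3)-np.outer(r,r);A+=M;b+=M@o;os.append((o,r))
    x=np.linalg.solve(A,b); return x,[float(np.linalg.norm(np.cross(x-o,r))) for o,r in os]
def proj(c,P):
    fx,fy,cx,cy,k=c["K"]; q=np.linalg.inv(c["E"])@np.r_[P,1]; a,b=q[0]/-q[2],-q[1]/-q[2]; s=1+k*(a*a+b*b)
    return fx*a*s+cx,fy*b*s+cy
E
python3 - <<'E'
from h import *
for n in("top","side","wrist"):
    c=grab(n,n+"0"); print(n,c["K"],c["E"].round(3).tolist())
s=manip.get_state();print(s)
E
```

```text
top (523.1652340327238, 523.1652340327238, 330.3314208631243, 242.12336876075412, 0.016512267130025553) [[0.057, 0.977, -0.204, 0.295], [-0.998, 0.056, -0.007, 0.042], [0.005, 0.204, 0.979, 1.272], [0.0, 0.0, 0.0, 1.0]]
side (435.22602426412107, 435.22602426412107, 315.03445641523564, 235.6783268765272, -0.06867295055819182) [[0.794, 0.405, -0.453, 0.117], [-0.608, 0.506, -0.612, -0.511], [-0.018, 0.761, 0.648, 0.702], [0.0, 0.0, 0.0, 1.0]]
wrist (401.2886375129725, 401.2886375129725, 316.18850569146906, 235.36671838178495, -0.0022399262967419268) [[0.436, -0.851, -0.293, 0.175], [0.9, 0.412, 0.143, 0.554], [-0.001, -0.326, 0.945, 0.373], [0.0, 0.0, 0.0, 1.0]]
{'clock': 0.15, 'qpos': array([ 9.99020645e-01,  2.76456368e-01,  1.50585321e+00,  4.17871217e-06,
        1.36070672e+00, -1.20983448e-01]), 'qd': array([-5.31723785e-05, -2.15118602e-03, -4.67669909e-03, -1.05214770e-03,
        5.16714722e-04, -1.08990473e-03]), 'effort': array([ 2.65067210e-03, -4.17141330e+01, -2.46032739e+01, -2.35848938e-04,
        7.70595332e-03, -1.97391671e-05]), 'position': array([0.25029131, 0.51722104, 0.23063031]), 'ee_rot': array([ 3.00711799e-04,  8.47254042e-01,  5.31187427e-01, -6.45188367e-04]), 'contact_force': array([ 0.23922359,  0.51255386, -0.9797541 ]), 'moment': array([-0.00151025,  0.0182362 ,  0.02923723]), 'width': 0.08533791521699219}
```

View pics/top0.png

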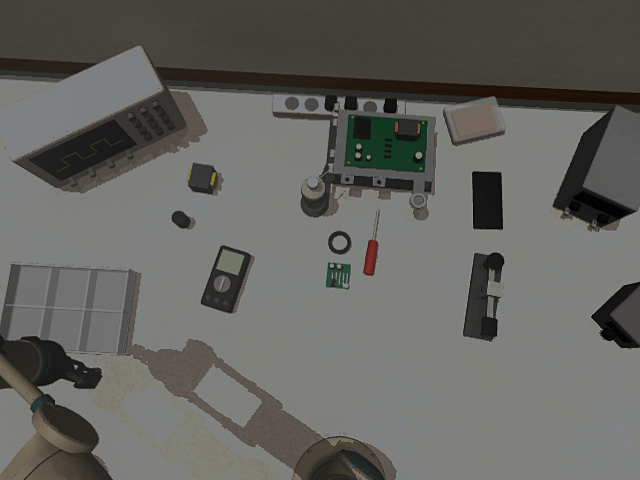

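View pics/side0.png

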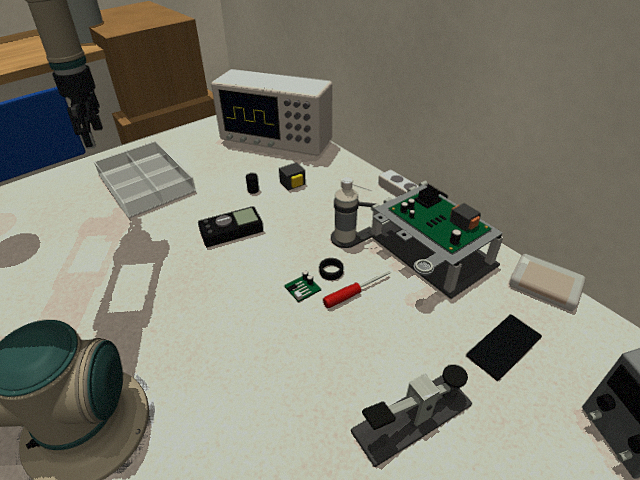

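The top view shows the can nozzle near (314,184), the ring at (419,200), and the jack with its saddle at (495,261), upright at (494,290) and handle pad at (489,327). I'll zoom in on these with one composite.

```bash
python3 - <<'E'
from h import *
t=load("top0")["f"];s=load("side0")["f"]
def crop(f,u,v,w):return cv2.resize(f[v:v+w,u:u+w],(266,266),interpolation=cv2.INTER_CUBIC)
L=[(t,450,245,100),(t,395,175,50),(t,290,160,50),(s,350,355,120),(s,400,240,50),(s,320,170,60)]
rows=[np.hstack([crop(*a) for a in L[i:i+3]]) for i in(0,3)]
cv2.imwrite("pics/comp.png",np.clip(np.vstack(rows)[:,:,::-1]*1.6,0,255).astype(np.uint8))
E
```

```text
(no output)
```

View pics/comp.png

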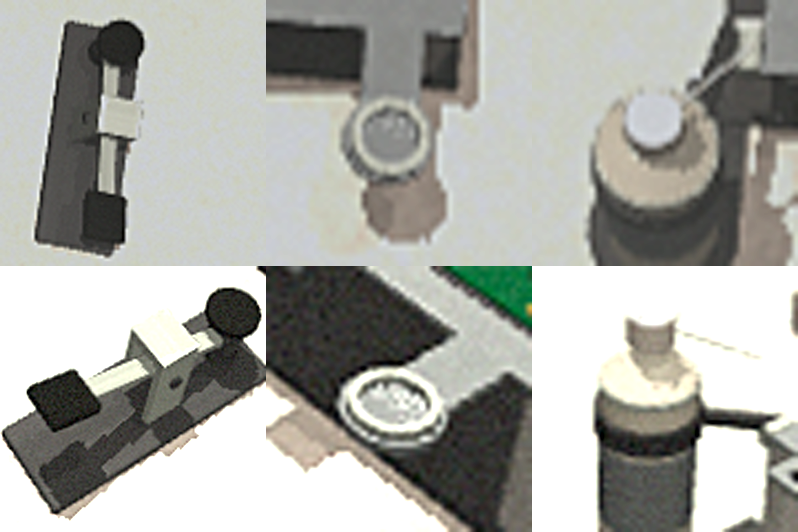

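```bash
python3 - <<'E'
from h import *
t=load("top0");s=load("side0")
P={}
for n,a,b,z in(("saddle",(495.1,261.5),(455.1,375.3),.07),("upright",(495.5,289),(424.9,387),.095),("hpad",(489.1,326.6),(378.4,414.5),.093),("ring",(418.3,200.75),(423.7,265.6),.093),("nozzle",(313.3,182.2),(347.5,182),.172)):
    x,e=tri(t,a,s,b);print(n,x.round(4),np.round(e,4),"top@z",onz(t,*a,z).round(4),"side@z",onz(s,*b,z).round(4))
for u in((474,253.3),(463.5,335.2),(490.6,341.2)):print("base",onz(t,*u,.01).round(4))
# frame yaw from tray front edge / green board edges
g=cv2.inRange(cv2.cvtColor(t["f"],cv2.COLOR_RGB2HSV),(45,80,30),(90,255,255));g[:,:335]=0;g[200:]=0
c=max(cv2.findContours(g,0,1)[0],key=cv2.contourArea)
q=cv2.boxPoints(cv2.minAreaRect(c));print(q.tolist());print([onz(t,*p,.093).round(4).tolist() for p in q])
# masks for other items
for n,u,z in(("phone",(487,200),.009),("phone bl",(474,229),.009),("phonebr",(503,229),.009),("driver tip",(378,209),.01),("driver end",(370,275),.015),("tape",(340,242),.018),("board",(339,276),.02)):print(n,onz(t,*u,z).round(3))
E
```

```text
saddle [ 0.5231 -0.3363  0.0691] [0.0012 0.0012] top@z [ 0.522  -0.3353  0.07  ] side@z [ 0.5236 -0.3372  0.07  ]
upright [ 0.4546 -0.3279  0.0954] [0.0004 0.0004] top@z [ 0.4543 -0.3278  0.095 ] side@z [ 0.4552 -0.328   0.095 ]
hpad [ 0.3702 -0.3144  0.0904] [0.0004 0.0004] top@z [ 0.3697 -0.3134  0.093 ] side@z [ 0.3695 -0.3154  0.093 ]
ring [ 0.6499 -0.1488  0.0997] [0.0002 0.0002] top@z [ 0.6518 -0.1498  0.093 ] side@z [ 0.6559 -0.1448  0.093 ]
nozzle [0.6588 0.0949 0.1667] [0.0002 0.0002] top@z [0.6569 0.0947 0.172 ] side@z [0.6536 0.0889 0.172 ]
base [ 0.5508 -0.3027  0.01  ]
base [ 0.3512 -0.2777  0.01  ]
base [ 0.3409 -0.3418  0.01  ]
[[343.885986328125, 165.45982360839844], [347.8837890625, 114.28778839111328], [427.9420166015625, 120.54234313964844], [423.9442138671875, 171.71438598632812]]
[[0.7286, 0.0286, 0.093], [0.8595, 0.0257, 0.093], [0.8545, -0.1684, 0.093], [0.724, -0.1615, 0.093]]
phone [ 0.689 -0.335  0.009]
phone bl [ 0.612 -0.303  0.009]
phonebr [ 0.616 -0.375  0.009]
driver tip [ 0.65  -0.063  0.01 ]
driver end [ 0.482 -0.05   0.015]
tape [0.558 0.027 0.018]
board [0.474 0.025 0.02 ]
```

{"api": "apply_moves", "payload": {
  "commands": [0, 0, 0, 0, 0, -1, 0, 0, 0, 0, 0, -1, 0, 0, 0, 0, 0, -1, -0.94, 0.9, 0, 0, 0, 0, -0.94, 0.9, 0, 0, 0, 0, -0.94, 0.9, 0, 0, 0, 0, -0.94, 0.9, 0, 0, 0, 0, -0.94, 0.9, 0, 0, 0, 0, -0.94, 0.9, 0, 0, 0, 0, -0.94, 0.9, 0, 0, 0, 0, -0.94, 0.9, 0, 0, 0, 0, -0.94, 0.9, 0, 0, 0, 0, -0.94, 0.9, 0, 0, 0, 0, -0.94, 0.9, 0, 0, 0, 0, -0.94, 0.9, 0, 0, 0, 0, -0.94, 0.9, 0, 0, 0, 0, 0, 0, 0, 0, 0, 0],
  "jaw": -1
}}

```text
clock: 1.85
position: [0.6046, 0.1467, 0.2303]
ee_rot: [0.001, 0.709, 0.705, -0.0]
contact_force: [-0.4, -0.1, 0.2]
width: -0.0002
```

```bash
python3 - <<'E'
from h import *
c=grab("wrist","w1")
for n,P in(("nozzle",(.657,.095,.172)),("ring",(.651,-.149,.097))):print(n,proj(c,np.array(P)))
E
```

```text
nozzle (np.float64(227.98852244280235), np.float64(343.51764989657903))
ring (np.float64(-72.94797479460243), np.float64(280.25537175331897))
```

View pics/w1.png

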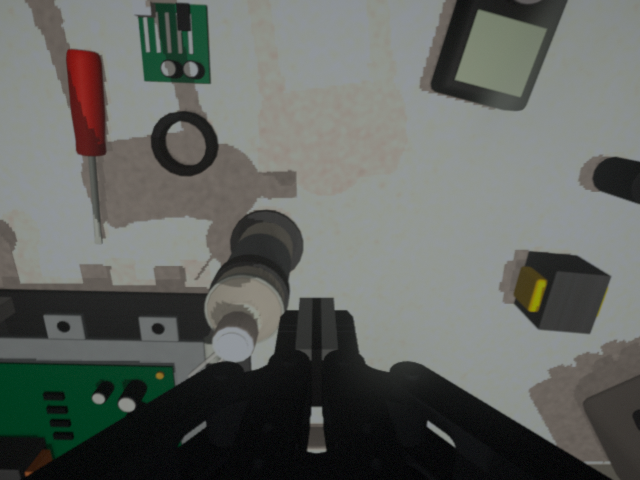

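Nozzle cap top at (234,344); 6 px right of the prediction.

```bash
python3 - <<'E'
from h import *
t=load("top0");w=load("w1")
print(tri(t,(313.3,182.2),w,(234,344)),onz(w,234,344,.172),onz(t,313.3,182.2,.172))
print(manip.get_state()["position"])
E
```

```text
(array([0.6596664 , 0.09614232, 0.16678983]), [0.0015557841192534924, 0.001555784119253369]) [0.65734347 0.09848759 0.172     ] [0.65686268 0.09471629 0.172     ]
[0.60250459 0.14873643 0.23034868]
```

{"api": "apply_moves", "payload": {
  "commands": [-0.58, 0.61, 0, 0, 0, 0, -0.58, 0.61, 0, 0, 0, 0, -0.58, 0.6, 0, 0, 0, 0, 0, 0, 0, 0, 0, 0, 0, 0, 0.5, 0, 0, 0, 0, 0, 0.5, 0, 0, 0, 0, 0, 0.5, 0, 0, 0, 0, 0, 0, 0, 0, 0, 0, 0, 0, 0, 0, 0]
}}

```text
clock: 2.8
position: [0.655, 0.0996, 0.1864]
ee_rot: [-0.0, 0.707, 0.707, -0.0]
contact_force: [-0.9, -0.7, 0.3]
width: 0.0002
```

{"api": "apply_moves", "payload": {
  "commands": [-0.1, 0.07, 0.1, 0, 0, 0, 0, 0, 0.1, 0, 0, 0, 0, 0, 0.1, 0, 0, 0, 0, 0, 0.1, 0, 0, 0, 0, 0, 0.1, 0, 0, 0, 0, 0, 0.05, 0, 0, 0, 0, 0, 0, 0, 0, 0]
}}

```text
clock: 3.5
position: [0.6579, 0.0955, 0.1703]
ee_rot: [0.0, 0.707, 0.707, 0.0]
contact_force: [-1.5, -1.1, 4.5]
width: 0.0001
```

{"api": "apply_moves", "payload": {
  "commands": [0, 0, 0.07, 0, 0, 0, 0, 0, 0.07, 0, 0, 0, 0, 0, 0, 0, 0, 0, 0, 0, 0, 0, 0, 0]
}}

```text
clock: 3.9
position: [0.6579, 0.0954, 0.1668]
ee_rot: [0.0, 0.707, 0.707, 0.0]
contact_force: [-2.0, -1.0, 7.8]
width: 0.0001
```

{"api": "apply_moves", "payload": {
  "commands": [0, 0, 0.04, 0, 0, 0, 0, 0, 0.04, 0, 0, 0, 0, 0, 0.04, 0, 0, 0, 0, 0, 0, 0, 0, 0, 0, 0, 0, 0, 0, 0]
}}

```text
clock: 4.4
position: [0.658, 0.0954, 0.1659]
ee_rot: [0.001, 0.707, 0.707, 0.001]
contact_force: [-5.1, -0.0, 17.0]
width: 0.0004
```

{"api": "apply_moves", "payload": {
  "commands": [0, 0, 0, 0, 0, 0, 0, 0, -0.15, 0, 0, 0, 0, 0, -0.15, 0, 0, 0, 0, 0, -0.15, 0, 0, 0, 0, 0, -0.5, 0, 0, 0, 0, 0, -1, 0, 0, 0, 0, 0, -1, 0, 0, 0, 0, 0, 0, 0, 0, 0]
}}

```text
clock: 5.2
position: [0.6604, 0.0956, 0.2548]
ee_rot: [0.003, 0.707, 0.707, 0.003]
contact_force: [0.3, -0.4, 0.6]
width: -0.0003
```

{"api": "apply_moves", "payload": {
  "commands": [-0.94, -0.45, 0, 0, 0, 0, -0.94, -0.45, 0, 0, 0, 0, -0.94, -0.45, 0, 0, 0, 0, -0.94, -0.45, 0, 0, 0, 0, -0.94, -0.45, 0, 0, 0, 0, -0.94, -0.45, 0, 0, 0, 0, -0.94, -0.45, 0, 0, 0, 0, -0.94, -0.45, 0, 0, 0, 0, -0.94, -0.45, 0, 0, 0, 0, -0.94, -0.45, 0, 0, 0, 0, -0.94, -0.45, 0, 0, 0, 0, -0.94, -0.45, 0, 0, 0, 0, -0.94, -0.45, 0, 0, 0, 0, -0.94, -0.45, 0, 0, 0, 0, -0.94, -0.45, 0, 0, 0, 0, 0, 0, 0, 0, 0, 0.83, 0, 0, 0, 0, 0, 0],
  "jaw": 1
}}

```text
clock: 6.9
position: [0.4543, -0.3279, 0.2491]
ee_rot: [-0.001, 0.751, 0.661, 0.0]
contact_force: [0.6, -0.2, -0.4]
width: 0.0855
```

```bash
python3 - <<'E'
from h import *
c=grab("wrist","w2"); s=manip.get_state();print(s["position"],R.from_matrix(Rq(s["ee_rot"])).as_matrix().round(3).tolist(),s["contact_force"])
for n,P in(("upright",(.4546,-.328,.095)),("saddle",(.523,-.3363,.07)),("hpad",(.370,-.3144,.093))):print(n,proj(c,np.array(P)))
E
```

```text
[ 0.45463196 -0.32733298  0.24927086] [[0.124, 0.992, -0.001], [0.992, -0.124, 0.002], [0.002, -0.001, -1.0]] [-0.247043    0.29791334  0.525919  ]
upright (np.float64(315.4183374040849), np.float64(212.88895768812313))
saddle (np.float64(315.97402422250843), np.float64(280.5698568550795))
hpad (np.float64(319.2577737746243), np.float64(94.53305180081674))
```

View pics/w2.png

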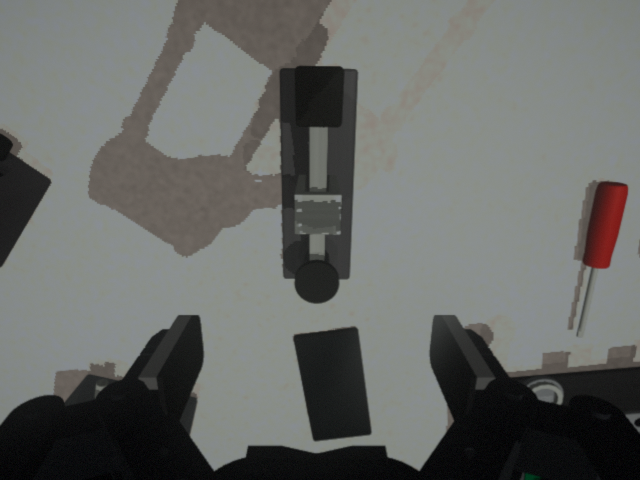

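{"api": "apply_moves", "payload": {
  "commands": [0, 0, 0.8, 0, 0, 0, 0, 0, 0.8, 0, 0, 0, 0, 0, 0.8, 0, 0, 0, 0, 0, 0.8, 0, 0, 0, 0, 0, 0.8, 0, 0, 0, 0, 0, 0.8, 0, 0, 0, 0, 0, 0.8, 0, 0, 0, 0, 0, 0.4, 0, 0, 0, 0, 0, 0.4, 0, 0, 0, 0, 0, 0, 0, 0, 0]
}}

```text
clock: 7.95
position: [0.4546, -0.3265, 0.0572]
ee_rot: [-0.001, 0.75, 0.662, -0.0]
contact_force: [-0.0, -0.9, 0.0]
width: 0.0855
```

{"api": "apply_moves", "payload": {
  "commands": [0, 0, 0, 0, 0, 0, 0, 0, 0, 0, 0, 0, 0, 0, 0, 0, 0, 0, 0, 0, 0, 0, 0, 0, 0, 0, 0, 0, 0, 0, 0, 0, 0, 0, 0, 0, 0, 0, 0, 0, 0, 0, 0, 0, 0, 0, 0, 0, 0, 0, 0, 0, 0, 0, 0, 0, 0, 0, 0, 0],
  "jaw": -1,
  "newtons": 60
}}

```text
clock: 8.95
position: [0.4555, -0.3275, 0.0595]
ee_rot: [0.001, 0.75, 0.661, 0.0]
contact_force: [-0.6, 1.7, 7.4]
width: 0.0352
```

```bash
python3 - <<'E'
from h import *
t=load("top0");s=load("side0");w=load("w2");w1=load("w1")
print(tri(t,(418.3,200.75),w,(547,393)),tri(s,(423.7,265.6),w,(547,393)))
print(onz(w,317.5,214,.095),onz(w,316.5,281,.07))
for z in(.09,.095,.1):print(z,onz(t,418.3,200.75,z),onz(w,547,393,z),onz(s,423.7,265.6,z))
E
```

```text
(array([ 0.64679025, -0.14642695,  0.10086236]), [0.003136106496134452, 0.0031361064961344075]) (array([ 0.78026214, -0.05942446, -0.04633508]), [0.0013629100115258974, 0.0013629100115260182])
[ 0.45568061 -0.32652875  0.095     ] [ 0.52347291 -0.33589317  0.07      ]
0.09 [ 0.65265942 -0.15026846  0.09      ] [ 0.65373262 -0.13867427  0.09      ] [ 0.65859486 -0.14301036  0.09      ]
0.095 [ 0.65114636 -0.14945334  0.095     ] [ 0.64905713 -0.14163784  0.095     ] [ 0.65416642 -0.14601842  0.095     ]
0.1 [ 0.6496333  -0.14863822  0.1       ] [ 0.64438163 -0.14460141  0.1       ] [ 0.64973798 -0.14902648  0.1       ]
```

{"api": "apply_moves", "payload": {
  "commands": [0, 0, -0.2, 0, 0, 0, 0, 0, -0.5, 0, 0, 0, 0, 0, -0.8, 0, 0, 0, 0, 0, -0.8, 0, 0, 0, 0, 0, -0.8, 0, 0, 0, 0, 0, -0.8, 0, 0, 0, 0, 0, -0.8, 0, 0, 0, 0, 0, 0, 0, 0, -0.3, 0, 0, 0, 0, 0, -0.33, 0.3, 0.5, 0, 0, 0, 0, 0.4, 0.65, 0, 0, 0, 0, 0.4, 0.65, 0, 0, 0, 0, 0.4, 0.65, 0, 0, 0, 0, 0.4, 0.65, 0, 0, 0, 0, 0.3, 0.5, 0, 0, 0, 0, 0.2, 0.2, 0, 0, 0, 0, 0, 0, 0, 0, 0, 0, 0, 0, 0, 0, 0, 0]
}}

```text
clock: 10.75
position: [0.5703, -0.259, 0.199]
ee_rot: [-0.001, 0.718, 0.696, -0.001]
contact_force: [-1.4, -0.2, -7.4]
width: 0.0356
```

```bash
python3 - <<'E'
from h import *
c=grab("wrist","w3"); s=manip.get_state();print(s["position"],Rq(s["ee_rot"]).round(3).tolist(),s["contact_force"],s["width"])
print(proj(c,np.array([.651,-.149,.096])))
E
```

```text
[ 0.57019332 -0.25929646  0.19924077] [[0.031, 1.0, -0.002], [1.0, -0.031, -0.0], [-0.0, -0.002, -1.0]] [-0.43221419  0.53493076 -7.28109473] 0.03542138355069816
(np.float64(474.5293651812393), np.float64(337.2039289829686))
```

View pics/w3.png

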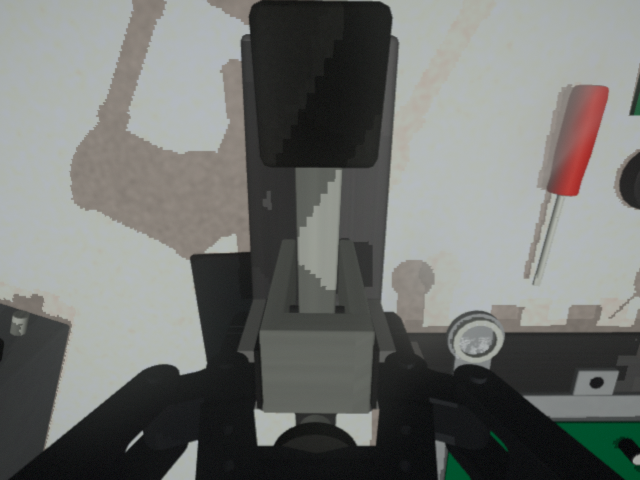

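```bash
python3 - <<'E'
from h import *
w=load("w3");t=load("top0")
def ringfit(c,u0,u1,v0,v1,th):
    g=cv2.cvtColor(c["f"],cv2.COLOR_RGB2GRAY)[v0:v1,u0:u1]
    m=(g>th).astype(np.uint8); C=max(cv2.findContours(m,0,1)[0],key=cv2.contourArea)
    e=cv2.fitEllipse(cv2.convexHull(C));print(e);return e[0][0]+u0,e[0][1]+v0
print(np.percentile(cv2.cvtColor(w["f"],cv2.COLOR_RGB2GRAY)[308:362,446:508],[10,50,80,95]),np.percentile(cv2.cvtColor(t["f"],cv2.COLOR_RGB2GRAY)[190:212,408:429],[10,50,80,95]))
a=ringfit(w,446,508,308,362,150);b=(418.3,200.75)
print(a,b,tri(t,b,w,a))
for z in(.09,.093,.097,.1):print(z,onz(w,*a,z),onz(t,*b,z))
E
```

```text
[ 69. 134. 166. 178.] [ 69.   88.  122.8 130. ]
((31.578664779663086, 33.50892639160156), (39.98068618774414, 50.56968307495117), 65.26446533203125)
(477.5786647796631, 341.50892639160156) (418.3, 200.75) (array([ 0.64982297, -0.14879491,  0.10181587]), [0.0008198705511627531, 0.0008198705511629189])
0.09 [ 0.65872124 -0.14379895  0.09      ] [ 0.65265942 -0.15026846  0.09      ]
0.093 [ 0.65667531 -0.14514112  0.093     ] [ 0.65175159 -0.14977939  0.093     ]
0.097 [ 0.65394739 -0.14693067  0.097     ] [ 0.65054114 -0.14912729  0.097     ]
0.1 [ 0.65190146 -0.14827284  0.1       ] [ 0.6496333  -0.14863822  0.1       ]
```

{"api": "apply_moves", "payload": {
  "commands": [0.3, -0.5, 0, 0, 0, 0, 0.6, -0.7, 0, 0, 0, 0, 0.8, -0.7, 0, 0, 0, 0, 0.8, -0.6, 0, 0, 0, 0, 0.7, -0.28, 0, 0, 0, 0, 0.37, 0, 0, 0, 0, 0, 0.1, 0, 0, 0, 0, 0, 0, 0, 0.3, 0, 0, 0, 0, 0, 0.6, 0, 0, 0, 0, 0, 0.7, 0, 0, 0, 0, 0, 0.7, 0, 0, 0, 0, 0, 0.7, 0, 0, 0, 0, 0, 0.7, 0, 0, 0, 0, 0, 0.4, 0, 0, 0, 0, 0, 0.2, 0, 0, 0, 0, 0, 0.1, 0, 0, 0, 0, 0, 0, 0, 0, 0, 0, 0, 0, 0, 0, 0]
}}

```text
clock: 12.6
position: [0.4921, -0.1467, 0.0683]
ee_rot: [0.001, 0.718, 0.696, 0.0]
contact_force: [0.8, 0.7, -7.4]
width: 0.035
```

```bash
python3 - <<'E'
from h import *
w=load("w3");t=load("top0")
print(tri(t,(418.3,200.75),w,(477,336)),onz(w,477,336,.1))
c=grab("side","s1"); s=manip.get_state();p=s["position"];print(p,Rq(s["ee_rot"]).round(3).tolist(),s["contact_force"],s["width"])
f=c["f"];cv2.imwrite("pics/s1c.png",cv2.resize(f[180:420,260:580],(800,600),interpolation=cv2.INTER_CUBIC)[:,:,::-1])
M=Rq(s["ee_rot"]);P=p+.07*M[:,1];P[2]=p[2]+.0105;print("saddle pred",P,(np.array(proj(c,P))-[260,180])*2.5,"pad/ring",(np.array(proj(c,np.array([.65,-.1485,.1])))-[260,180])*2.5)
E
```

```text
(array([ 0.64950095, -0.14853129,  0.09806923]), [0.0007864050510088557, 0.0007864050510090659]) [ 0.64741132 -0.14912163  0.1       ]
[ 0.4920219  -0.14663918  0.06834979] [[0.031, 1.0, 0.002], [1.0, -0.031, -0.001], [-0.001, 0.002, -1.0]] [ 0.36391279 -0.33543731 -6.94439693] 0.03532582299094425
saddle pred [ 0.56198889 -0.14878457  0.07884979] [327.16925908 283.95006384] pad/ring [408.97144726 213.48976299]
```

View pics/s1c.png

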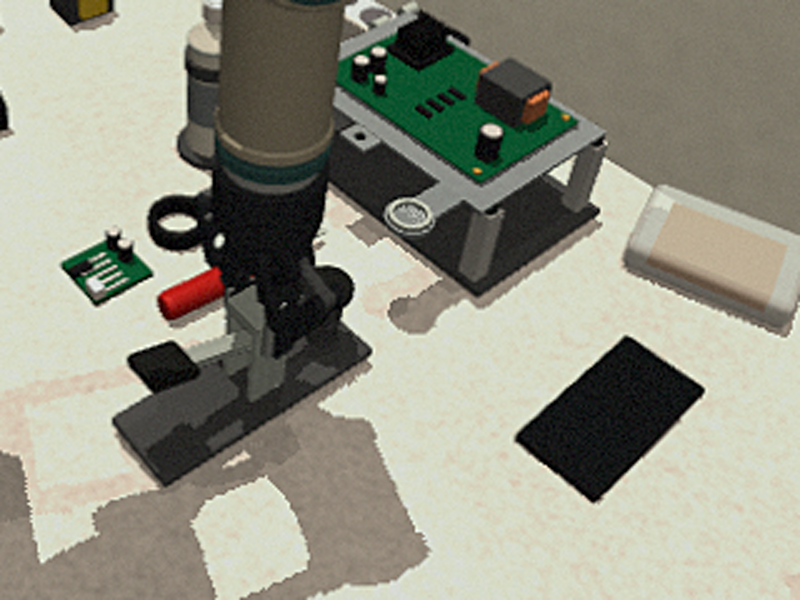

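{"api": "apply_moves", "payload": {
  "commands": [0.02, 0.2, 0.1, 0, 0, 0, 0.02, 0.4, 0, 0, 0, 0, 0.02, 0.5, 0, 0, 0, 0, 0.02, 0.5, 0, 0, 0, 0, 0.02, 0.5, 0, 0, 0, 0, 0, 0.4, 0, 0, 0, 0, 0, 0.3, 0, 0, 0, 0, 0, 0.13, 0, 0, 0, 0, 0, 0, 0, 0, 0, 0, 0, 0, 0, 0, 0, 0, 0, 0, 0, 0, 0, 0]
}}

```text
clock: 13.75
position: [0.5783, -0.1459, 0.0644]
ee_rot: [-0.0, 0.718, 0.696, -0.0]
contact_force: [0.7, -0.1, -6.4]
width: 0.0353
```

Add 1.7 mm forward, then lower to the table and check.

{"api": "apply_moves", "payload": {
  "commands": [-0.01, 0.06, 0, 0, 0, 0, 0, 0, 0.06, 0, 0, 0, 0, 0, 0.06, 0, 0, 0, 0, 0, 0.04, 0, 0, 0, 0, 0, 0, 0, 0, 0, 0, 0, 0, 0, 0, 0]
}}

```text
clock: 14.35
position: [0.5809, -0.1463, 0.0597]
ee_rot: [-0.0, 0.718, 0.696, 0.0]
contact_force: [-0.5, -0.6, -6.6]
width: 0.0355
```

```bash
python3 - <<'E'
from h import *
c=grab("side","s2"); t=grab("top","t2");s=manip.get_state();p=s["position"];print(p,s["contact_force"])
a=cv2.resize(c["f"][220:400,330:510],(400,400),interpolation=cv2.INTER_CUBIC);b=cv2.resize(t["f"][160:260,370:470],(400,400),interpolation=cv2.INTER_CUBIC)
cv2.imwrite("pics/c2.png",np.clip(np.hstack([a,b])[:,:,::-1]*1.4,0,255).astype(np.uint8))
M=Rq(s["ee_rot"]);P=p+.07*M[:,1];P[2]=.07;print("saddle pred",P,(np.array(proj(c,P))-[330,220])*400/180)
E
```

```text
[ 0.58096526 -0.14637341  0.05969648] [ 1.59352983e-04 -3.42029322e-01 -6.62639466e+00]
saddle pred [ 0.6509321  -0.14852784  0.07      ] [203.89882044 124.12713348]
```

View pics/c2.png

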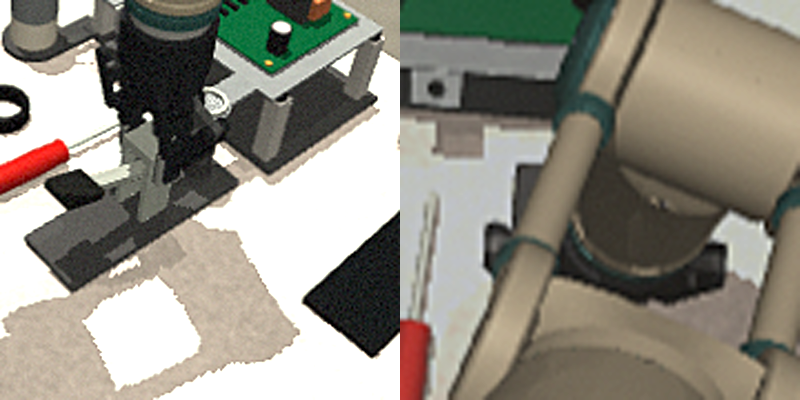

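{"api": "apply_moves", "payload": {
  "commands": [0, 0, 0.04, 0, 0, 0, 0, 0, 0.04, 0, 0, 0, 0, 0, 0, 0, 0, 0]
}}

```text
clock: 14.75
position: [0.581, -0.1463, 0.0595]
ee_rot: [0.0, 0.718, 0.696, 0.0]
contact_force: [-3.5, 2.3, 7.2]
width: 0.035
```

{"api": "apply_moves", "payload": {
  "commands": [0, 0, 0, 0, 0, 0, 0, 0, 0, 0, 0, 0, 0, 0, 0, 0, 0, 0, 0, 0, 0, 0, 0, 0, 0, 0, 0, 0, 0, 0, 0, 0, 0, 0, 0, 0, 0, 0, -0.2, 0, 0, 0, 0, 0, -0.5, 0, 0, 0, 0, 0, -0.9, 0, 0, 0, 0, 0, -0.9, 0, 0, 0, 0, 0, -0.9, 0, 0, 0, 0, 0, -0.9, 0, 0, 0, 0, 0, -0.9, 0, 0, 0, 0, 0, -0.8, 0, 0, 0, 0, 0, 0, 0, 0, 0, 0, 0, 0, 0, 0, 0],
  "jaw": 1
}}

```text
clock: 16.35
position: [0.581, -0.1464, 0.2377]
ee_rot: [0.0, 0.718, 0.696, 0.0]
contact_force: [0.1, 0.4, -1.3]
width: 0.0853
```

```bash
python3 - <<'E'
from h import *
c=grab("wrist","w4");s=manip.get_state();print(s["position"],s["contact_force"])
for P in((.581,-.1463,.095),(.65,-.1485,.099),(.495,-.1437,.093)):print(P,proj(c,np.array(P)))
E
```

```text
[ 0.58040981 -0.1461565   0.23661187] [ 0.00588424 -0.40553686 -0.11293777]
(0.581, -0.1463, 0.095) (np.float64(315.9594820612322), np.float64(216.20982181870346))
(0.65, -0.1485, 0.099) (np.float64(315.90181925631964), np.float64(302.0085483558671))
(0.495, -0.1437, 0.093) (np.float64(315.8314629718614), np.float64(92.75049351734728))
```

View pics/w4.png

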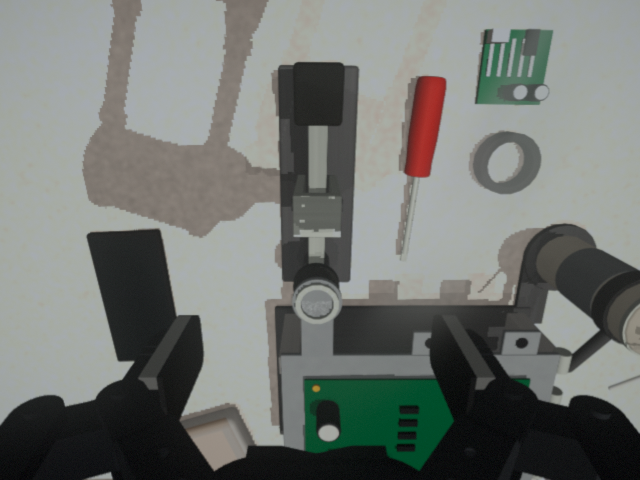

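{"api": "apply_moves", "payload": {
  "commands": [0, -0.4, 0, 0, 0, 0, 0, -0.7, 0, 0, 0, 0, 0, -0.7, 0, 0, 0, 0, 0, -0.7, 0, 0, 0, 0, 0, -0.42, 0, 0, 0, 0, 0, 0, 0.4, 0, 0, 0, 0, 0, 0.8, 0, 0, 0, 0, 0, 0.8, 0, 0, 0, 0, 0, 0.8, 0, 0, 0, 0, 0, 0.8, 0, 0, 0, 0, 0, 0.5, 0, 0, 0, 0, 0, 0.3, 0, 0, 0, 0, 0, 0, 0, 0, 0, 0, 0, 0, 0, 0, 0],
  "jaw": -1
}}

```text
clock: 17.8
position: [0.494, -0.1438, 0.1053]
ee_rot: [0.0, 0.718, 0.696, 0.0]
contact_force: [0.7, -0.0, -0.1]
width: 0.0
```

```bash
python3 - <<'E'
from h import *
c=load("w4")
for x in(.645,.65,.655):
    for d in(-.02,0): print(x,d,proj(c,np.array([x+d,-.1485,.07])))
E
```

```text
0.645 -0.02 (np.float64(314.97923446037527), np.float64(258.4967796854781))
0.645 0 (np.float64(315.7325707476001), np.float64(280.2707227896841))
0.65 -0.02 (np.float64(315.1703156477756), np.float64(264.0197389188579))
0.65 0 (np.float64(315.9164121444891), np.float64(285.5842387555703))
0.655 -0.02 (np.float64(315.35954801419234), np.float64(269.4892116894563))
0.655 0 (np.float64(316.0985068017773), np.float64(290.84722415763406))
```

{"api": "apply_moves", "payload": {
  "commands": [0, 0, 0.2, 0, 0, 0, 0, 0, 0.15, 0, 0, 0, 0, 0, 0.15, 0, 0, 0, 0, 0, 0.15, 0, 0, 0, 0, 0, 0.15, 0, 0, 0, 0, 0, 0, 0, 0, 0, 0, 0, 0, 0, 0, 0]
}}

```text
clock: 18.5
position: [0.4932, -0.1436, 0.0812]
ee_rot: [-0.0, 0.718, 0.696, -0.0]
contact_force: [-1.8, 0.4, 3.3]
width: 0.0001
```

{"api": "apply_moves", "payload": {
  "commands": [0, 0, 0.15, 0, 0, 0, 0, 0, 0.15, 0, 0, 0, 0, 0, 0.15, 0, 0, 0, 0, 0, 0.15, 0, 0, 0, 0, 0, 0.15, 0, 0, 0, 0, 0, 0.15, 0, 0, 0, 0, 0, 0, 0, 0, 0, 0, 0, 0, 0, 0, 0]
}}

```text
clock: 19.3
position: [0.4924, -0.1437, 0.0544]
ee_rot: [-0.001, 0.718, 0.696, -0.001]
contact_force: [-4.2, -0.7, 9.9]
width: 0.0003
```

{"api": "apply_moves", "payload": {
  "commands": [0, 0, 0.1, 0, 0, 0, 0, 0, 0.1, 0, 0, 0, 0, 0, 0.1, 0, 0, 0, 0, 0, 0.1, 0, 0, 0, 0, 0, 0, 0, 0, 0, 0, 0, 0, 0, 0, 0]
}}

```text
clock: 19.9
position: [0.4939, -0.1438, 0.043]
ee_rot: [0.001, 0.718, 0.696, 0.0]
contact_force: [-3.3, 0.4, 10.7]
width: -0.0001
```

{"api": "apply_moves", "payload": {
  "commands": [0, 0, 0.05, 0, 0, 0, 0, 0, 0.05, 0, 0, 0, 0, 0, 0.05, 0, 0, 0, 0, 0, 0, 0, 0, 0, 0, 0, 0, 0, 0, 0]
}}

```text
clock: 20.4
position: [0.4943, -0.1439, 0.0414]
ee_rot: [0.001, 0.718, 0.696, 0.001]
contact_force: [-8.1, 2.5, 31.6]
width: -0.0
```

```bash
python3 -c "
from h import *
grab('side','s3')"
```

{"api": "apply_moves", "payload": {
  "commands": [0, 0, -0.15, 0, 0, 0, 0, 0, -0.2, 0, 0, 0, 0, 0, -0.2, 0, 0, 0, 0, 0, -0.2, 0, 0, 0, 0, 0, -0.2, 0, 0, 0, 0, 0, -0.2, 0, 0, 0, 0, 0, -0.2, 0, 0, 0, 0, 0, -0.2, 0, 0, 0, 0, 0, -0.3, 0, 0, 0, 0, 0, -0.4, 0, 0, 0, 0, 0, -0.3, 0, 0, 0, 0, 0, 0, 0, 0, 0, 0, 0, 0, 0, 0, 0, 0, 0, 0, 0, 0, 0, 0, 0, 0, 0, 0, 0]
}}

```text
clock: 21.95
position: [0.4929, -0.1435, 0.1137]
ee_rot: [-0.001, 0.718, 0.696, -0.0]
contact_force: [0.3, -0.4, 0.4]
width: 0.0003
```

```bash
python3 - <<'E'
from h import *
b=grab('side','s4');a=load('s3')
s=manip.get_state();print(s["position"],s["contact_force"])
f=lambda c:cv2.resize(c["f"][200:380,350:530],(400,400),interpolation=cv2.INTER_CUBIC)
cv2.imwrite("pics/c3.png",np.clip(np.hstack([f(a),f(b)])[:,:,::-1]*1.4,0,255).astype(np.uint8))
E
```

```text
[ 0.49304089 -0.1435118   0.11376711] [-0.14485479 -0.12597166 -0.61888798]
```

View pics/c3.png

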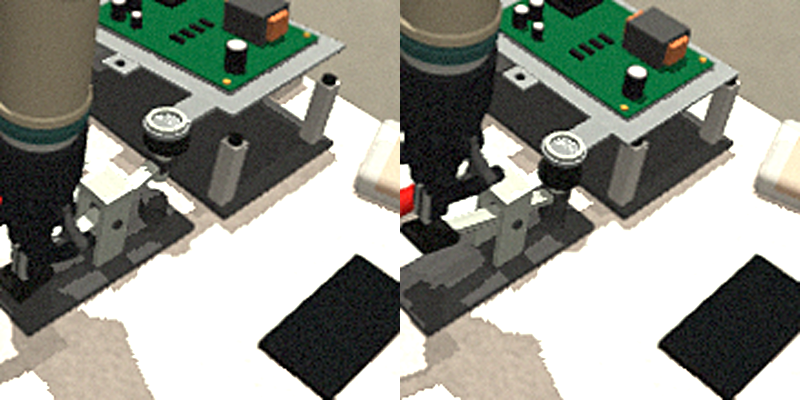

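The left frame shows the tray raised on the saddle alone. In the right frame it is back on its posts with the handle up. Next is the final press.

{"api": "apply_moves", "payload": {
  "commands": [0, 0, 0.3, 0, 0, 0, 0, 0, 0.3, 0, 0, 0, 0, 0, 0.2, 0, 0, 0, 0, 0, 0.2, 0, 0, 0, 0, 0, 0.2, 0, 0, 0, 0, 0, 0.2, 0, 0, 0, 0, 0, 0.2, 0, 0, 0, 0, 0, 0.2, 0, 0, 0, 0, 0, 0.2, 0, 0, 0, 0, 0, 0.15, 0, 0, 0, 0, 0, 0.1, 0, 0, 0, 0, 0, 0.1, 0, 0, 0, 0, 0, 0, 0, 0, 0, 0, 0, 0, 0, 0, 0]
}}

```text
clock: 23.4
position: [0.4932, -0.1436, 0.0443]
ee_rot: [-0.0, 0.718, 0.696, -0.0]
contact_force: [-3.3, 0.1, 9.9]
width: 0.0001
```

{"api": "apply_moves", "payload": {
  "commands": [0, 0, 0.05, 0, 0, 0, 0, 0, 0.05, 0, 0, 0, 0, 0, 0.05, 0, 0, 0, 0, 0, 0.03, 0, 0, 0, 0, 0, 0, 0, 0, 0, 0, 0, 0, 0, 0, 0, 0, 0, 0, 0, 0, 0]
}}

```text
clock: 24.1
position: [0.4938, -0.1437, 0.0414]
ee_rot: [0.001, 0.718, 0.696, 0.0]
contact_force: [-7.2, 3.2, 27.4]
width: -0.0001
```

```bash
python3 - <<'E'
from h import *
a=grab('side','s5');t=grab('top','t5')
s=manip.get_state();print(s["clock"],s["position"],s["contact_force"])
f=cv2.resize(a["f"][200:380,350:530],(400,400),interpolation=cv2.INTER_CUBIC)
d=cv2.resize(t["f"][100:400,170:520],(400,343)); d=np.vstack([d,np.zeros((57,400,3),np.uint8)])
cv2.imwrite("pics/c4.png",np.clip(np.hstack([f,d])[:,:,::-1]*1.4,0,255).astype(np.uint8))
E
```

```text
24.2 [ 0.4938104  -0.14369326  0.04139683] [-6.90696545  2.1604741  27.70010251]
```

View pics/c4.png

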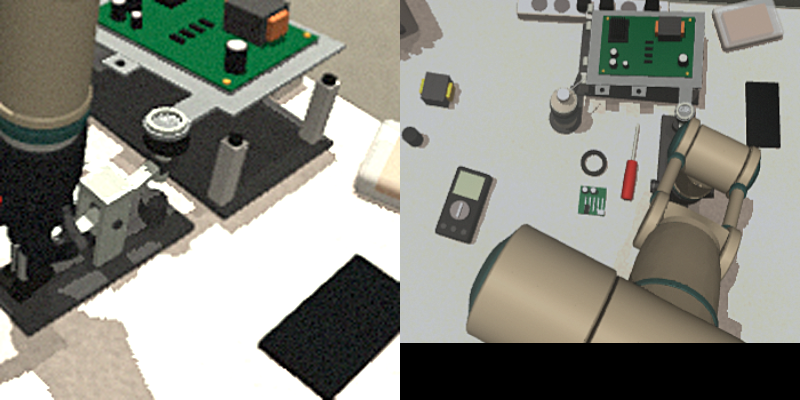

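The tray is up on the saddle, clear of its posts. The handle is at its stop and the other things look unmoved, so I'm handing in.

```bash
python3 -c "
from rig import manip
print(manip.sign_off())"
```

```text
the job is handed in; nothing more can be done
None
```

The job is done and handed in at 24.2 s of the 69 s allowed; no verdict was reported.

- **Spray can:** I pressed the nozzle cap to its stop (force rose to 17 N, tip at z = 0.166 m), then lifted off so it could come back up. I did not check its return in an image.
- **Jack:** I set it on the table and let go of it, with the saddle within about 1–2 mm of the lift pad's centre by the wrist view.
- **First pump:** I pressed the handle to its stop, which took 31 N. The side view showed the tray clear of its posts. I then let the handle fully up, and the tray came back down on its posts.
- **Final press:** I pressed the handle down again and am still holding it. The tip is at z = 0.041 m with about 27 N, the same height as the first stop. The side view shows the tray raised on the saddle alone.
- **Other things:** They look unmoved in the last top view. That was by eye, and part of that view was hidden by the arm.

**Disagreements:** My ring height estimates (0.098–0.102 m) varied by a few millimetres, and one automatic ellipse fit of the ring was poor. I used a position read by eye in two views instead, and later close views agreed with it.

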